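# Set up the tape-roll stand and steady it

## Task

The little stand that carries the roll of tape is parked in its white moulded cradle with its kickstand folded up. While it is still in the cradle, flip the kickstand all the way down past its over-centre spring; then lift the stand out by the top of its mast and set its foot down on the dark mat, in the middle and lengthwise. Let go, it would tip over sideways onto its kickstand, so finish while still holding it by the top of the mast, upright and with its foot resting on the mat, and leave the other things where they are.

Things in the scene. Friction and masses are not known exactly. Their poses are not given: they have to be found in the camera images.
- roll_stand: Loose grey stand, 0.45 kg, with a tan roll of tape on it. Origin: centre of the foot's underside; x along the foot, z up. Foot 120 (x) x 20 (y) mm, 40 mm high, on a runner 5 mm wide: out of the cradle let go, it tips to its -y side (onto the leg, if down). In the cradle its underside is 8 mm above the worktop and it may lean up to 0.1 rad. A post at x = -52 mm, 102 mm high, bears the leg.
- mast_grip (a point): Where to hold: the mast is a flat bar 24 (x) x 14 (y) mm at x = 0, its top 185 mm above the stand's underside; this point is in its middle at 167 mm. Axes as roll_stand. Pinch across y. The tape (100 mm across) hangs below on the -y side, y = -10 to -40 mm, its top at 142 mm.
- stand_pivot (a point): Point on the kickstand's hinge axis, in the plane in which the leg swings: x = -69, y = 0, z = 88 mm in the stand's frame. The axis is the stand's x axis.
- kickstand (a joint): Kickstand angle, rad: 0 = folded, pointing up along the stand's z; grows as it swings to the stand's -y side; 1.57 = level, pointing to -y; 2.53 = fully down at its stop, pointing down and out to -y. A spring drives it away from 1.2 rad: below, it springs back up; above, it snaps down and stays. Takes about 1 N at the toe peg.
- toe_peg (a point): Point to push on: a steel peg, 10 mm thick, jutting 30 mm from the leg to the stand's -x, 80 mm from the hinge axis; this point is 22 mm out from the leg's middle line. The leg is 10 mm thick, 93 mm long, with a rubber tip, which is about 9 mm above the surface when the stand is upright on it with the leg down.
- cradle: Fixed white moulded block, 138 (x) x 38 (y) x 46 mm high; origin at the centre of its underside, on the worktop. Open cavity 122 x 22 mm, 38 mm deep, in which the stand's foot sits with 1 mm to spare on each side, its x along the cradle's x. Lift straight up 40 mm to clear it, not much more: a cabinet hangs 0.58 m up, beyond x = 0.6 m.
- mat: Fixed dark rubber mat, 190 (x) x 110 (y) x 4 mm, flat on the worktop; origin at the centre of its underside, x along its length.
- mat_top (a point): Centre of the mat's upper face, 4 mm above the worktop; axes as those of mat.
- dappen_dish: Small faceted amber dish, 35 mm across, 30 mm high, loose; a bystander. Origin at its underside.
- marker: Marker pen, 135 mm long, 17 mm thick, lying loose; a bystander. Origin at its underside.
- bottle_clear: Small bottle with a blue cap, 31 mm across, 66 mm high, loose; a bystander. Origin at its underside.
- carton_strips: Flat carton, 58 x 96 x 21 mm, loose; a bystander. Origin at its underside.
Not all that is in view belongs to the job. What is shaped like the cradle but green is not meant.

How it is judged:
By the outcome, as a careful person would: the job done as asked, in the order asked, and still so for the second after the job is handed in, while the arm keeps its last pose, push and grip.
It also fails if it takes over 50 s, if anything falls off the work surface, if the arm or the gripper's body presses on something with over 40 N, if the wrist force passes 120 N, or if a joint passes its speed limit or range.

## Robot

A 6-joint arm with a two-finger parallel gripper is mounted at the origin on a cart in front of the work surface, level with it; the furniture and walls round the work are solid. World frame = base frame: x ahead of the robot, y to its left, z up, the work surface at z = 0. Lengths are in mm, angles in rad, forces in N, time in s.
With the tool pointing down it reaches from about 300 to 775 mm from the base axis. Payload 14.6 kg.
Tool frame: the origin (TCP) lies at the very end of the fingers, on their centre line; the grasp point (between the pads) lies 19 mm behind it; z points along the fingers, y is the line along which they close (so a half turn about z gives the same grasp; the last joint's range is limited). The gripper opens to 94 mm and grips with 3 to 60 N. Pads are 16 mm wide; open, the fingers measure 119 mm over their backs; the gripper's body (75 mm by 177 mm) begins 78 mm behind the grasp point.
Start: joints at [-1.222, 0.3, 1.521, -0, 1.321, -0.067], TCP at [222.149, -503.129, 205.446] pointing down, gripper open.
Joint ranges: [-3.03, 3.03], [-0.79, 2.21], [0.23, 2.52], [-1.04, 4.18], [0, 3.07], [-2.55, 2.55]. Speed limits (rad/s): [2.22, 2.22, 2.57, 3.14, 3.14, 3.14].

## Interface

Orientations are given as [roll, pitch, yaw] about the fixed x, y, z axes, in that order (R = Rz(yaw) Ry(pitch) Rx(roll)).
In Python, from cell import manip, optics gives the robot as it stands.
- The arm moves only by the shell command python3 -m crank 'ROWS' [FORCE]. ROWS is JSON, a list of rows, each a list of 7 numbers: the opening in per cent of the stroke, from 0 (shut) to 100 (fully open), then the shift along the tool's x, y, z in mm, then the turn, a rotation vector about the tool's x, y, z in rad. A call has 1 to 10 rows; each row is the pose to reach, as a shift and turn from the pose commanded when the call began, along the tool's axes at that moment; what a row does not reach only later rows make up. A row lasts 1/10 s, in which the tool goes at most 50 mm and 8.59 degrees, less where a joint would pass 70% of its speed; a pose out of reach is approached as far as the arm can. A call with a gripper value outside its range is refused whole. The fingers move at their own pace and stop on an object; FORCE is the grip in N (left out, the last holds). Time passes only in rows, so rows that repeat a pose let the fingers close. It gives the time, the measured TCP pose, the force, the opening and the grip force at its end, in the units of the state.
- manip.read_state(): the state, without advancing time (a new reading comes with each control period).
- optics.camera(name): name is "scene" or "top" or "wrist"; returns (picture, depth): 480x640x3 uint8, red, green, blue; 480x640 float32, mm along the optical axis (not along the pixel's ray), 0 where there is no reading.
- optics.calibration(name): a dict with "camera_matrix" (3x3 intrinsics, pixels), "k1" (the pictures are not rectified: a ray, as slopes to the right and down, at radius r is drawn at 1 + k1 r^2 times it, then the intrinsics apply), "R" (3x3) and "t" (3): a world point X has camera coordinates R X + t. Camera axes: x right, y down, z forward; pixel columns grow to the right and rows downward; lengths in mm; the calibration is good to about 2 mm. A picture is of the moment at which its call begins: read the wrist's pose just before it. calibration takes no time and is no camera call; for the wrist camera it gives the pose at the moment of the call.
- manip.sign_off(): hands the job in; it is judged then, once.
The state is a dict: "clock": time; "joints": joint angles; "qd": joint speeds; "effort": joint torques, N m; "eef_pos": TCP position; "eef_rot": TCP orientation; "wrist_force": force on the tool from outside, world axes, zero at the start; "moment": the same for the moment, N m; "finger_gap": finger opening in mm; "finger_force": force on a finger pad.
Only numpy, scipy, OpenCV 4.12 (cv2) and the standard library are available. Lean on these libraries where they do the work, as an engineer would, in place of code of your own. Each camera call takes 0.05 s, during which the arm holds its last target. There are 200 camera calls.

## Working session

There is one attempt and no reset: what is moved stays moved. The work goes in short steps, Python scripts to look and compute and a shell command to move; the robot and the scene stay as the last step left them, time stands still between calls to the robot, and variables do not carry over. Pictures are saved under pics/ and viewed, at most 12 in all, crops included, and the job is handed in when it is done.

```bash
ls; mkdir -p pics
cat > h.py <<'E'
import numpy as np, cv2
from cell import manip, optics
from scipy.spatial.transform import Rotation as Ro
def snap(n):
    c=optics.calibration(n); p,d=optics.camera(n); return p,d,c
def pts(d,c):
    K=np.array(c["camera_matrix"]);k1=c["k1"]
    v,u=np.mgrid[:480,:640]
    und=cv2.undistortPoints(np.stack([u.ravel(),v.ravel()],1).astype(np.float64)[:,None],K,np.array([k1,0,0,0.])).reshape(480,640,2)
    P=np.dstack([und*d[...,None],d]); 
    return (P-np.array(c["t"]))@np.array(c["R"])   # R^T (P-t)
def save(f,p): cv2.imwrite(f,cv2.cvtColor(p,cv2.COLOR_RGB2BGR))
def tool(st=None):
    st=st or manip.read_state()
    return np.array(st["eef_pos"]),Ro.from_euler('xyz',st["eef_rot"]).as_matrix()
E
python3 - <<'E'
from h import *
print(manip.read_state())
for n in("scene","top"):
    p,d,c=snap(n); save(f"pics/{n}0.png",p); np.savez(f"{n}0.npz",p=p,X=pts(d,c),d=d)
    print(n,c["R"],c["t"])
E
```

```text
pics
{'clock': 0.0, 'joints': array([-1.22160108e+00,  3.00450357e-01,  1.52161206e+00,  1.92021451e-05,
        1.32070443e+00, -6.66289010e-02]), 'qd': array([ 0.00178604,  0.00042989,  0.00062518,  0.00096779,  0.00152456,
       -0.00138168]), 'effort': array([ 1.56609127e-03, -5.31807196e+01, -3.52736557e+01,  7.09055574e-02,
        2.44342204e-02, -5.22872779e-05]), 'eef_pos': array([ 222.06169669, -502.87601265,  204.88460993]), 'eef_rot': array([-3.14042231e+00, -9.67349620e-05,  4.15819333e-01]), 'wrist_force': array([ 0.30296637,  0.24599935, -0.44918861]), 'moment': array([-0.01711283,  0.04567318,  0.03803703]), 'finger_force': 0.0, 'finger_gap': 93.76632965002524}
scene [[ 0.89773879 -0.44029316  0.01438757]
 [-0.26365498 -0.56317231 -0.78314941]
 [ 0.35291801  0.69927025 -0.62166711]] [-494.85629409  195.95103785 1595.4006225 ]
top [[ 0.02809816 -0.99959618 -0.00423966]
 [-0.99142873 -0.0273267  -0.12775885]
 [ 0.1275914   0.00779311 -0.9917962 ]] [ -67.76510106  517.23220873 1612.78585035]
```

View pics/scene0.png

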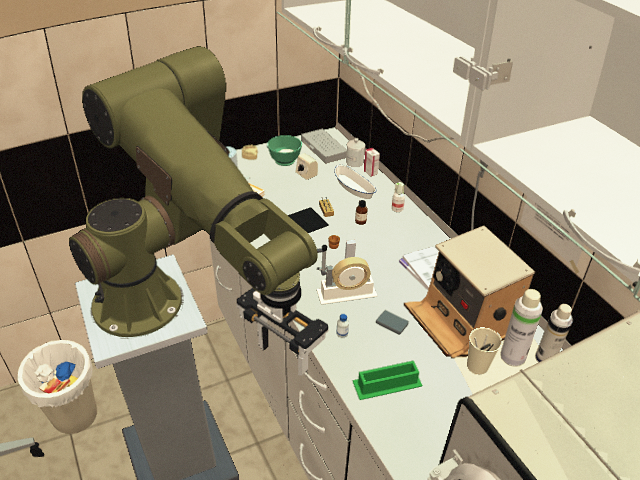

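View pics/top0.png

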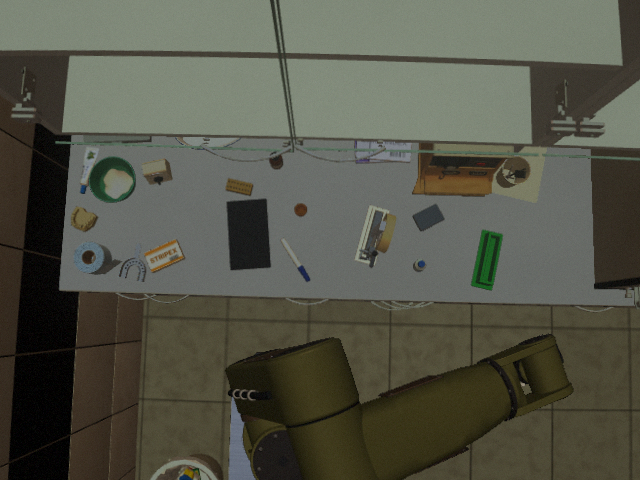

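The scene view shows the stand in the white cradle at scene (347,288), top (375,237). The dark mat is at top (249,234). Lookalikes: the green cradle at top (487,260) and scene (388,380), which is excluded by colour, and the other white objects (dish at scene (355,180), box at (307,167)), which hold no stand. Next I measure, with one close crop.

Run:
```python
from h import *
z=np.load("top0.npz");p=z["p"].astype(int);X=z["X"]
def rect(m,name):
    P=X[m]; r=cv2.minAreaRect(P[:,:2].astype(np.float32)); print(name,m.sum(),r,np.percentile(P[:,2],[5,50,95]))
reg=np.zeros((480,640),bool);reg[190:285,215:285]=1
m=reg&(p.max(2)<60); m=cv2.morphologyEx(m.astype(np.uint8),cv2.MORPH_OPEN,np.ones((3,3)))>0
rect(m,"mat")
reg[:]=0;reg[195:275,345:410]=1
Z=X[...,2]
m=reg&(Z>36)&(Z<54)&(p.min(2)>140); rect(m,"cradle top")
m2=reg&(Z>30)
for lo,hi in((60,85),(85,110),(110,150),(150,165),(165,215)):
    q=reg&(Z>lo)&(Z<hi); P=X[q]; print(lo,hi,q.sum(),P.mean(0).round(1) if q.any() else '', P.min(0).round(),P.max(0).round())
zs=np.load("scene0.npz");ps=zs["p"];Xs=zs["X"]
reg=np.zeros((480,640),bool);reg[235:305,310:385]=1
Z=Xs[...,2]
for lo,hi in((36,54),(60,85),(85,110),(110,150),(150,165),(165,180),(180,215)):
    q=reg&(Z>lo)&(Z<hi); P=Xs[q]; print('s',lo,hi,q.sum(),P.mean(0).round(1) if q.any() else '', P.min(0).round(),P.max(0).round())
a=cv2.resize(ps[225:310,305:390],None,fx=6,fy=6,interpolation=2)
b=cv2.resize(z["p"][195:280,340:425],None,fx=6,fy=6,interpolation=2)
save("pics/crop.png",cv2.resize(np.hstack([a,b]),(800,400)))
```

```text
mat 2737 ((452.21044921875, 91.41746520996094), (394.2922668457031, 161.22640991210938), 25.482276916503906) [-1.41478253  4.84056157 11.51066035]
cradle top 1 ((602.8903198242188, -225.7067108154297), (0.0, 0.0), 0.0) [43.48129536 43.48129536 43.48129536]
60 85 52 [ 516.3 -202.    76. ] [ 468. -229.   61.] [ 577. -164.   85.]
85 110 166 [ 497.3 -194.3   99.5] [ 461. -232.   86.] [ 582. -166.  110.]
110 150 413 [ 527.1 -227.4  134.5] [ 466. -254.  110.] [ 583. -188.  150.]
150 165 44 [ 529.6 -223.9  153.4] [ 469. -246.  150.] [ 551. -191.  165.]
165 215 152 [ 499.1 -203.1  185.8] [ 440. -223.  169.] [ 551. -185.  202.]
s 36 54 210 [ 517.7 -216.2   43.8] [ 466. -249.   36.] [ 606. -172.   54.]
s 60 85 253 [ 519.1 -235.8   72.9] [ 465. -257.   60.] [ 573. -169.   85.]
s 85 110 361 [ 511.3 -230.6   98.3] [ 457. -262.   85.] [ 579. -168.  110.]
s 110 150 546 [ 520.7 -236.4  131.1] [ 463. -260.  110.] [ 575. -195.  150.]
s 150 165 67 [ 514.9 -214.9  157.5] [ 464. -248.  151.] [ 548. -195.  165.]
s 165 180 75 [ 498.5 -211.4  173.8] [ 449. -228.  166.] [ 546. -190.  180.]
s 180 215 84 [ 515.4 -215.1  187.6] [ 461. -228.  180.] [ 546. -193.  195.]
```

View pics/crop.png

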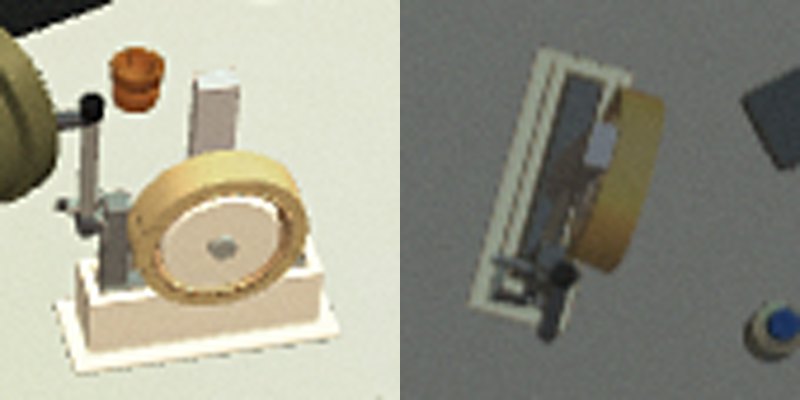

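The crop confirms the white cradle, with the tape on world −y, the leg up at the end near the robot and the peg jutting toward −x (scene crop (65,205) hinge and (70,118) peg). Now I get positions from rays onto planes.

```bash
cat >> h.py <<'E'
def ray(c,uv,z):
    """pixel(s) -> world points on plane(s) z"""
    K=np.array(c["camera_matrix"]);R=np.array(c["R"]);t=np.array(c["t"])
    uv=np.atleast_2d(np.asarray(uv,float))
    n=cv2.undistortPoints(uv[:,None],K,np.array([c["k1"],0,0,0.]))[:,0]
    D=np.c_[n,np.ones(len(n))]@R; C=-R.T@t
    return C+D*((z-C[2])/D[:,2])[:,None]
def two(c1,p1,c2,p2):
    A=[];b=[]
    for c,p in((c1,p1),(c2,p2)):
        a=ray(c,p,0)[0];d=ray(c,p,300)[0]-a;d/=np.linalg.norm(d);M=np.eye(3)-np.outer(d,d);A.append(M);b.append(M@a)
    x=np.linalg.lstsq(np.vstack(A),np.hstack(b),rcond=None)[0]; return x,[np.linalg.norm(M@x-q) for M,q in zip(A,b)]
E
python3 - <<'E'
from h import *
T=optics.calibration("top");S=optics.calibration("scene")
z=np.load("top0.npz");p=z["p"].astype(np.uint8)
print(p[215:225,372:376].min(2).tolist()[0],p[236,340],p[200:260:15,365])
m=np.zeros((480,640),np.uint8); m[190:285,215:285]=(p[190:285,215:285].max(2)<60)
cs,_=cv2.findContours(cv2.morphologyEx(m,2,np.ones((3,3))),0,1);c=max(cs,key=cv2.contourArea)
print("mat",cv2.minAreaRect(ray(T,c[:,0],4)[:,:2].astype(np.float32)))
# crop px-> image: scene x=305+px*85/400, y=225+py*85/400 ; top x=340+(px-400)*.2125
s=lambda x,y:(305+x*.2125,225+y*.2125); t=lambda x,y:(340+(x-400)*.2125,195+y*.2125)
print("mast top",two(S,s(217,77),T,t(600,145)))
print("leg tip",two(S,s(91,105),T,t(565,273)))
print("flange corners z0",ray(T,[t(545,47),t(632,72),t(470,305)],0).round())
E
```

```text
[131, 109, 56, 63] [103 109 104] [[111 116 110]
 [101 104 100]
 [148 154 138]
 [111 108  90]]
mat ((534.1797485351562, 131.5264129638672), (188.90565490722656, 108.99697875976562), 5.741056442260742)
mast top (array([ 537.58924937, -215.54057086,  188.94506984]), [np.float64(0.10808747382796889), np.float64(0.10808747382889115)])
leg tip (array([ 470.8438753 , -198.95545525,  180.58889406]), [np.float64(0.9769054840215474), np.float64(0.9769054840216311)])
flange corners z0 [[ 624. -202.    0.]
 [ 611. -253.    0.]
 [ 471. -161.    0.]]
```

```bash
cat >> h.py <<'E'
def goal(pos,yaw,tilt=0.):
    """tool down, yaw as eef; tilt = rotation about the stand x axis (world dir of yaw). Prints shift and turn for rows"""
    p,R=tool(); G=Ro.from_rotvec(tilt*np.array([np.cos(yaw),np.sin(yaw),0])).as_matrix()@Ro.from_euler('xyz',[np.pi,0,yaw]).as_matrix()
    print("shift",(R.T@(np.array(pos)-p)).round(1),"turn",Ro.from_matrix(R.T@G).as_rotvec().round(3))
E
python3 - <<'E'
from h import *
c=optics.calibration("wrist");R=np.array(c["R"]);t=np.array(c["t"]);p,Rt=tool()
print("cam in tool",Rt.T@(-R.T@t-p)); print("cam axes in tool\n",(R@Rt).round(2)); print(c["camera_matrix"])
goal([440,-190,330],-.26)
goal([440,-190,330],np.pi-.26)
E
```

```text
cam in tool [  81.3425145    -0.34397106 -179.36864117]
cam axes in tool
 [[ 0.    1.    0.  ]
 [-0.96  0.   -0.28]
 [-0.28  0.    0.96]]
[[338.0036613    0.         323.61257295]
 [  0.         338.0036613  239.65029609]
 [  0.           0.           1.        ]]
shift [ 325.8 -198.4 -124.8] turn [-0.001  0.     0.676]
shift [ 325.8 -198.4 -124.8] turn [-0.000e+00 -1.000e-03 -2.466e+00]
```

```bash
python3 -m crank '[[0,100,-60,-125,0,0,0.3],[0,326,-198,-125,0,0,0.676],[0,326,-198,-125,0,0,0.676],[0,326,-198,-125,0,0,0.676],[0,326,-198,-125,0,0,0.676],[0,326,-198,-125,0,0,0.676],[0,326,-198,-125,0,0,0.676],[0,326,-198,-125,0,0,0.676],[0,326,-198,-125,0,0,0.676],[0,326,-198,-125,0,0,0.676]]' && python3 -m crank '[[0,0,0,0,0,0,0],[0,0,0,0,0,0,0],[0,0,0,0,0,0,0]]'
python3 - <<'E'
from h import *
p,R=tool();print(p)
a,d,c=snap("wrist");np.savez("w1.npz",p=a,X=pts(d,c),d=d);save("pics/w1.png",a)
import pickle;pickle.dump(c,open("w1.pkl","wb"))
E
```

```text
clock: 1.1
eef_pos: [441.4, -188.5, 330.8]
eef_rot: [-3.142, -0.001, -0.257]
wrist_force: [0.1, 0.6, -0.5]
finger_gap: 17.2
finger_force: 0.0
clock: 1.4
eef_pos: [439.8, -191.2, 330.1]
eef_rot: [-3.142, 0.001, -0.262]
wrist_force: [-0.2, -0.6, 1.3]
finger_gap: 0.4
finger_force: 0.0
[ 439.83806147 -191.19888195  330.14293546]
```

View pics/w1.png

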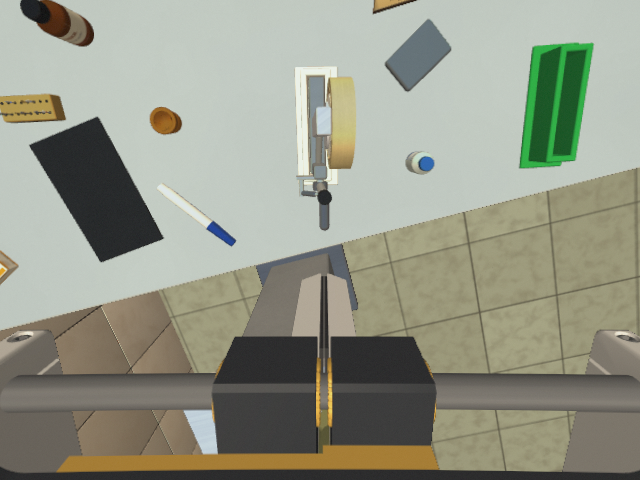

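The wrist view shows the mast top at (323,121), the leg tip at (324,197), the peg running to (324,228), and the cradle outline spanning x 295–338, y 67–185. The mat is at left, and the tape on the stand's −y side.

Run:
```python
from h import *
import pickle
c=pickle.load(open("w1.pkl","rb"));z=np.load("w1.npz");X=z["X"];p=z["p"].astype(int)
def blob(u0,u1,v0,v1,lo,hi,n,f=None):
    q=np.zeros((480,640),bool);q[v0:v1,u0:u1]=1;q&=(X[...,2]>lo)&(X[...,2]<hi)
    P=X[q]; vs,us=np.nonzero(q)
    if len(P)<3: print(n,"none");return
    print(n,len(P),"mean",P.mean(0).round(1),"px",us.min(),us.max(),vs.min(),vs.max()); return P
blob(310,335,100,140,180,205,"mast top")
blob(312,332,185,205,170,205,"leg tip")
P=blob(312,332,204,235,160,190,"peg")
P=blob(290,345,60,195,-3,4,"floor")
P=blob(325,360,75,170,135,165,"tape top"); 
P=blob(294,345,62,190,40,50,"rim");print(cv2.minAreaRect(P[:,:2].astype(np.float32)))
P=blob(294,345,62,190,3,14,"flange");print(cv2.minAreaRect(P[:,:2].astype(np.float32)))
print("mast c",ray(c,(323,121),193).round(1),"tip",ray(c,(324,197),189).round(1),"peg end",ray(c,[(324,205),(324,228)],176).round(1))
w=(p.min(2)>215).astype(np.uint8);w[:, :285]=0;w[:,350:]=0;w[:60]=0;w[195:]=0
cs,_=cv2.findContours(w,0,1);k=max(cs,key=cv2.contourArea)[:,0]
for h in(0,46):print(h,cv2.minAreaRect(ray(c,k,h)[:,:2].astype(np.float32)), k.min(0),k.max(0))
m=(p.max(2)<60).astype(np.uint8);m[:,200:]=0;m[:110]=0;m[270:]=0
cs,_=cv2.findContours(m,0,1);k=max(cs,key=cv2.contourArea)[:,0];print("mat",cv2.minAreaRect(ray(c,k,4)[:,:2].astype(np.float32)))
```

```text
mast top 459 mean [ 534.3 -216.4  192.5] px 315 331 107 135
leg tip 183 mean [ 468.2 -199.3  187.9] px 317 331 190 204
peg 246 mean [ 448.8 -193.8  180. ] px 319 328 204 229
floor 1795 mean [ 5.406e+02 -1.965e+02  2.000e-01] px 290 344 60 194
tape top 1601 mean [ 530.8 -236.1  143.8] px 331 355 87 156
rim 1818 mean [ 551.9 -207.    46.6] px 300 331 68 180
((537.3778076171875, -207.23150634765625), (38.19690704345703, 137.70999145507812), 75.98190307617188)
flange 851 mean [ 544.6 -196.4    5.2] px 295 337 66 184
((536.9917602539062, -207.18927001953125), (57.9998893737793, 157.8784942626953), 75.701904296875)
mast c [[ 534.3 -216.1  193. ]] tip [[ 468.4 -199.4  189. ]] peg end [[ 458.7 -196.9  176. ]
 [ 435.8 -190.8  176. ]]
0 ((544.1809692382812, -207.94871520996094), (56.26197814941406, 142.961669921875), 75.07389068603516) [295  67] [336 174]
46 ((541.8508911132812, -208.327880859375), (51.18181228637695, 130.05299377441406), 75.07386779785156) [295  67] [336 174]
mat ((530.0797119140625, 128.62228393554688), (187.6560516357422, 109.41079711914062), 5.7196502685546875)
```

Run:
```python
from h import *
goal([456,-150,150],-.247)
```

```text
shift [  5.  -43.9 180.2] turn [-0.     0.    -0.015]
```

```bash
python3 -m crank '[[0,5,-44,20,0,0,-0.015],[0,5,-44,70,0,0,-0.015],[0,5,-44,120,0,0,-0.015],[0,5,-44,160,0,0,-0.015],[0,5,-44,180,0,0,-0.015],[0,5,-44,180,0,0,-0.015],[0,5,-44,180,0,0,-0.015]]'
python3 - <<'E'
from h import *
p,R=tool();print(p,manip.read_state()["wrist_force"])
a,d,c=snap("wrist");X=pts(d,c);save("pics/w2.png",a)
E
```

```text
clock: 2.15
eef_pos: [456.7, -149.6, 151.3]
eef_rot: [3.141, -0.001, -0.246]
wrist_force: [0.2, -0.4, 0.1]
finger_gap: 0.2
finger_force: 0.0
[ 456.74523454 -149.59226967  151.3094964 ] [ 0.20816243 -0.43300266  0.09059206]
```

View pics/w2.png

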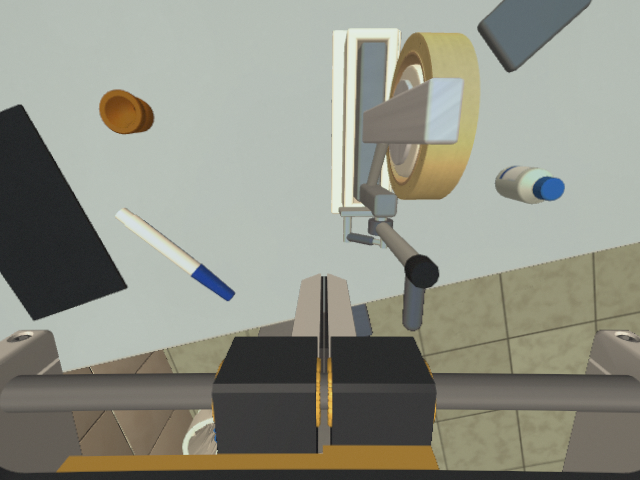

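The w2 view shows the fingertips at (324,280), beside the peg at (412,300) on its +y side, level with it along x. Now the push.

```bash
python3 -m crank '[[0,0,15,0,0,0,0],[0,0,25,0,0,0,0],[0,0,35,0,0,0,0],[0,0,42,2,0,0,0],[0,0,50,5,0,0,0],[0,0,58,8,0,0,0],[0,0,65,12,0,0,0],[0,0,71,17,0,0,0],[0,0,77,22,0,0,0],[0,0,77,22,0,0,0]]'
python3 - <<'E'
from h import *
a,d,c=snap("wrist");X=pts(d,c);save("pics/w3.png",a)
E
```

```text
clock: 3.2
eef_pos: [437.4, -224.2, 127.6]
eef_rot: [-3.141, 0.001, -0.246]
wrist_force: [0.5, 0.5, -0.4]
finger_gap: 0.3
finger_force: 0.4
```

View pics/w3.png

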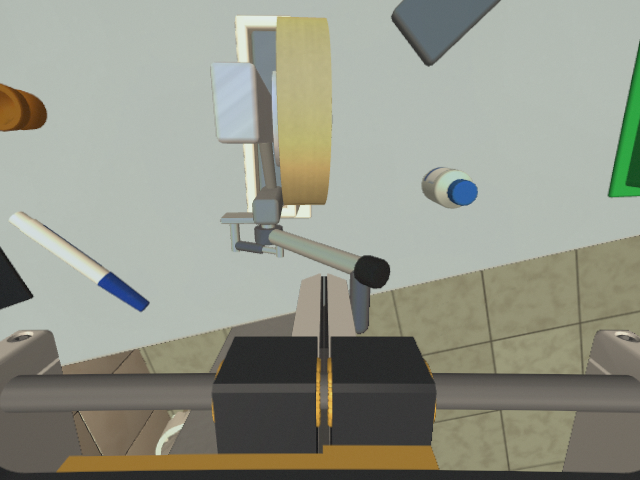

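The w3 view shows the leg swinging over toward −y, with the peg at (360,310) against the finger. I keep pushing along the arc.

```bash
python3 -m crank '[[0,0,6,6,0,0,0],[0,0,12,12,0,0,0],[0,0,17,18,0,0,0],[0,0,22,24,0,0,0],[0,0,26,28,0,0,0],[0,0,30,30,0,0,0],[0,0,34,32,0,0,0],[0,0,36,32,0,0,0],[0,0,36,32,0,0,0],[0,0,36,32,0,0,0]]'
python3 - <<'E'
from h import *
a,d,c=snap("wrist");X=pts(d,c);np.savez("w4.npz",p=a,X=X);save("pics/w4.png",a)
E
```

```text
clock: 4.25
eef_pos: [431.1, -249.9, 93.0]
eef_rot: [-3.125, 0.003, -0.243]
wrist_force: [38.7, 64.6, -21.8]
finger_gap: -0.0
finger_force: 35.8
```

View pics/w4.png

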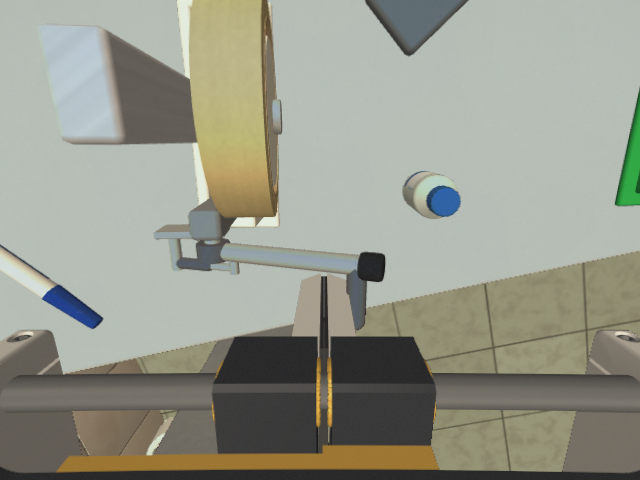

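The w4 view shows the leg nearly level, with the peg at (357,300) jammed against the finger (about 78 N). It is past centre, so I back off along +y.

```bash
python3 -m crank '[[0,0,-8,0,0,0,0],[0,0,-16,0,0,0,0],[0,0,-16,0,0,0,0],[0,0,-16,0,0,0,0],[0,0,-16,0,0,0,0]]'
python3 - <<'E'
from h import *
a,d,c=snap("wrist");X=pts(d,c);np.savez("w5.npz",p=a,X=X);save("pics/w5.png",a)
E
```

```text
clock: 4.8
eef_pos: [432.8, -243.9, 96.5]
eef_rot: [3.141, -0.0, -0.246]
wrist_force: [0.3, 0.7, -0.2]
finger_gap: 0.4
finger_force: 0.0
```

View pics/w5.png

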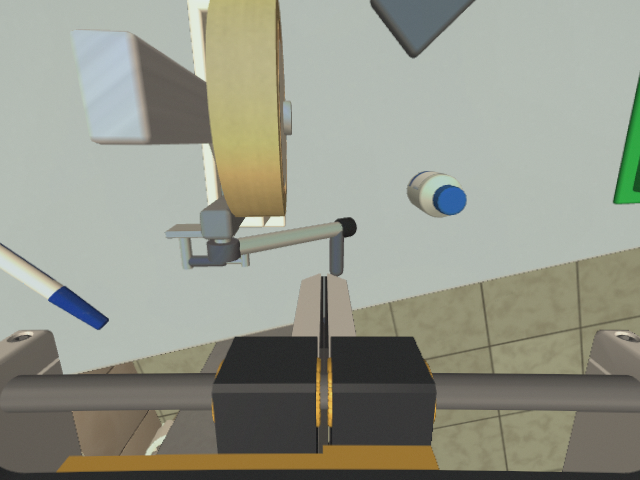

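The w5 view shows the leg snapped down, tip at (345,228), clear of the finger. I check its angle from depth, then measure the mast again.

```bash
python3 -m crank '[[0,0,-10,-40,0,0,0],[0,20,-20,-90,0,0,0],[80,20,-20,-140,0,0,0],[80,20,-20,-190,0,0,0],[80,20,-20,-190,0,0,0],[80,20,-20,-190,0,0,0],[80,20,-20,-190,0,0,0]]'
python3 - <<'E'
from h import *
a,d,c=snap("wrist");X=pts(d,c);np.savez("w6.npz",p=a,X=X);save("pics/w6.png",a)
print(tool()[0])
C=np.array([537.2,-207.2]);ex=np.array([np.cos(.247),-np.sin(.247)]);ey=np.array([np.sin(.247),np.cos(.247)])
L=np.dstack([(X[...,:2]-C)@ex,(X[...,:2]-C)@ey,X[...,2]])
ok=d>0
def show(n,m):
    m&=ok;P=L[m]
    if len(P): v,u=np.nonzero(m);print(n,len(P),P.mean(0).round(1),P.min(0).round(1),P.max(0).round(1),"px",u.mean().round(),v.mean().round())
inx=lambda a,b,i:(L[...,i]>a)&(L[...,i]<b)
show("mast top",inx(-30,30,0)&inx(-40,30,1)&inx(183,205,2))
for z0 in(150,160,170):show("mast %d"%z0,inx(-30,30,0)&inx(-40,30,1)&inx(z0,z0+10,2))
show("tape top",inx(-50,50,0)&inx(-60,-15,1)&inx(140,160,2))
show("leg",inx(-76,-60,0)&inx(-90,-10,1)&inx(10,110,2))
show("legend",inx(-76,-60,0)&inx(-90,-44,1)&inx(5,110,2))
show("peg",inx(-105,-82,0)&inx(-90,0,1)&inx(10,120,2))
E
```

```text
clock: 5.55
eef_pos: [456.7, -228.7, 284.9]
eef_rot: [-3.141, 0.002, -0.246]
wrist_force: [0.4, -0.1, 0.1]
finger_gap: 37.1
finger_force: 0.0
[ 456.74017751 -228.61304061  284.70206983]
mast top 550 [ -0.3 -12.9 192.5] [-11.8 -19.7 189.6] [ 10.9  -5.8 195. ] px 288.0 152.0
tape top 1480 [  0.9 -31.7 144.9] [-27.6 -43.8 140. ] [ 29.3 -19.8 149.4] px 314.0 149.0
leg 433 [-67.6 -29.9  57.1] [-75.9 -57.1  18.9] [-60.1 -10.2 103.8] px 314.0 206.0
legend 98 [-68.4 -50.2  28.4] [-75.9 -57.1  18.9] [-62.6 -45.   39.3] px 331.0 202.0
peg 121 [-92.2 -45.8  30.9] [-103.   -50.5   27.3] [-82.3 -41.2  34.1] px 328.0 220.0
```

View pics/w6.png

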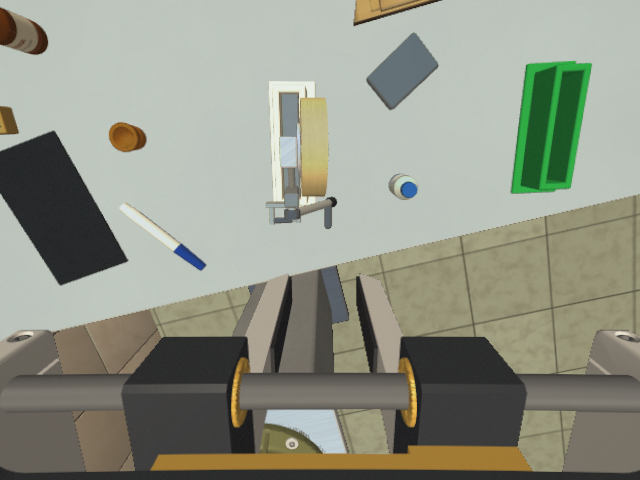

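The leg is at its stop: the peg is at y'≈−46, z≈27–31 mm, which matches 2.53 rad plus a lean of about 0.065. The mast top is at (288,152) in w6 and agrees in height (192.5). Next I go over the mast, tilted to match the lean.

Run:
```python
from h import *
goal([534.2,-213.7,217],-.247,.065)
goal([534.2,-217.3,157.5],-.247,.065)
```

```text
shift [ 71.7 -33.2  67.5] turn [0.064 0.003 0.001]
shift [ 72.7 -29.7 127. ] turn [0.064 0.003 0.001]
```

```bash
python3 -m crank '[[50,40,-15,30,0.064,0,0],[50,72,-26,67,0.064,0,0],[50,72,-26,67,0.064,0,0],[50,72,-26,67,0.064,0,0],[50,72.5,-27,85,0.064,0,0],[50,72.5,-28,100,0.064,0,0],[50,72.5,-29,115,0.064,0,0],[50,72.5,-30,127,0.064,0,0],[50,72.5,-30,127,0.064,0,0],[50,72.5,-30,127,0.064,0,0]]' 25
python3 - <<'E'
from h import *
a,d,c=snap("wrist");X=pts(d,c);save("pics/w7.png",a[:,100:540])
E
```

```text
clock: 6.6
eef_pos: [534.9, -217.4, 160.5]
eef_rot: [-3.078, -0.001, -0.245]
wrist_force: [0.4, 0.7, 0.8]
finger_gap: 46.9
finger_force: 0.0
```

View pics/w7.png

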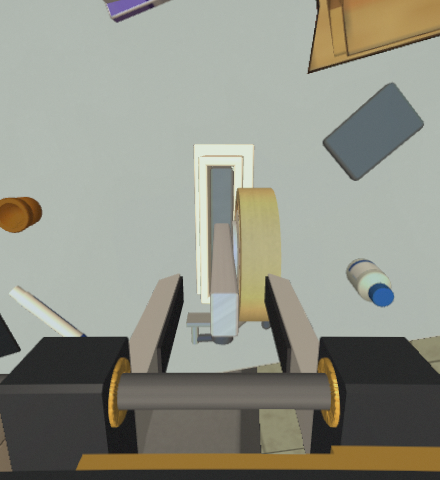

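The w7 view shows the mast centred between the open fingers (mast at 224, fingers at 183 and 265 in the crop), tips above the tape. Closing.

```bash
python3 -m crank '[[0,0,0,0,0,0,0],[0,0,0,0,0,0,0],[0,0,0,0,0,0,0],[0,0,0,0,0,0,0],[0,0,0,0,0,0,0],[0,0,0,0,0,0,0]]' 45; python3 -c "
from h import *
s=manip.read_state();print(s['wrist_force'],s['moment'],s['eef_pos'],s['eef_rot'])"
```

```text
clock: 7.25
eef_pos: [535.0, -216.6, 159.5]
eef_rot: [-3.076, -0.0, -0.245]
wrist_force: [1.3, 4.0, 1.0]
finger_gap: 13.5
finger_force: 44.9
[1.34536485 3.97489259 1.00075919] [ 1.30555387 -0.30921011 -0.03590287] [ 535.037816   -216.63445406  159.53539486] [-3.07642922e+00 -5.02719094e-05 -2.45194803e-01]
```

Gripped, with a gap of 13.5 mm. Next I stand it upright about its foot inside the cradle, then lift.

Run:
```python
from h import *
p,R=tool()
for pos in([537,-207.3,161],[537,-207.3,185],[537,-207.3,210]): goal(pos,-.247)
```

```text
shift [-0.4 -9.6 -0.8] turn [-0.065  0.     0.002]
shift [ -0.4 -11.2 -24.8] turn [-0.065  0.     0.002]
shift [ -0.4 -12.8 -49.7] turn [-0.065  0.     0.002]
```

```bash
python3 -m crank '[[0,0,-3,-1,-0.022,0,0],[0,0,-6,-1,-0.045,0,0],[0,0,-9.5,-2,-0.065,0,0],[0,0,-9.5,-2,-0.065,0,0],[0,0,-9.5,-2,-0.065,0,0]]'; python3 -m crank '[[0,0,0,-5,0,0,0],[0,0,0,-10,0,0,0],[0,0,0,-10,0,0,0]]'
```

```text
clock: 7.75
eef_pos: [537.1, -208.0, 162.1]
eef_rot: [3.14, 0.0, -0.245]
wrist_force: [-0.2, -0.3, -5.3]
finger_gap: 13.7
finger_force: 44.9
clock: 8.05
eef_pos: [537.4, -208.5, 173.1]
eef_rot: [3.14, -0.002, -0.246]
wrist_force: [0.6, 0.7, -4.8]
finger_gap: 13.3
finger_force: 44.9
```

```bash
python3 -m crank '[[0,0,0,-8,0,0,0],[0,0,0,-16,0,0,0],[0,0,0,-24,0,0,0],[0,0,0,-32,0,0,0],[0,0,0,-40,0,0,0],[0,0,0,-42,0,0,0],[0,0,0,-42,0,0,0]]'
python3 - <<'E'
from h import *
goal([532,130,214],.10)
m,d,c=snap("wrist"); X=pts(d,c); save("pics/w8.png",m)
p=m.astype(int);q=(p.max(2)<60).astype(np.uint8);q[:,260:]=0;q[330:]=0
cs,_=cv2.findContours(q,0,1);k=max(cs,key=cv2.contourArea)[:,0];print(k.min(0),k.max(0),cv2.minAreaRect(ray(c,k,4)[:,:2].astype(np.float32)))
E
```

```text
clock: 8.75
eef_pos: [537.2, -208.0, 214.4]
eef_rot: [3.141, -0.001, -0.245]
wrist_force: [0.5, -1.1, -6.1]
finger_gap: 13.9
finger_force: 44.9
shift [ -87.1 -326.7   -0. ] turn [ 0.001 -0.    -0.345]
[  0 197] [134 329] ((533.797607421875, 128.72914123535156), (181.95474243164062, 110.09892272949219), 5.418047904968262)
```

Lifted clear, bottom at about 62 mm. Carrying over to the mat.

```bash
python3 -m crank '[[0,-8,-30,0,0,0,-0.03],[0,-18,-68,0,0,0,-0.07],[0,-29,-108,0,0,0,-0.11],[0,-40,-150,0,0,0,-0.16],[0,-51,-192,0,0,0,-0.20],[0,-62,-234,0,0,0,-0.25],[0,-73,-274,0,0,0,-0.29],[0,-81,-306,0,0,0,-0.325],[0,-87,-327,0,0,0,-0.345],[0,-87,-327,0,0,0,-0.345]]'; python3 -m crank '[[0,0,0,0,0,0,0],[0,0,0,0,0,0,0]]'
python3 - <<'E'
from h import *
print(tool()[0])
m,d,c=snap("wrist"); X=pts(d,c); save("pics/w8.png",m)
p=m.astype(int);q=((p.max(2)<60)&(abs(X[...,2]-4)<5)).astype(np.uint8)
n,l,s,_=cv2.connectedComponentsWithStats(q);P=X[(l>0)&np.isin(l,[i for i in range(1,n) if s[i,4]>300])]
print(cv2.minAreaRect(P[:,:2].astype(np.float32)),[s[i].tolist() for i in range(1,n) if s[i,4]>300])
E
```

```text
clock: 9.8
eef_pos: [531.7, 132.7, 213.2]
eef_rot: [3.141, 0.001, 0.103]
wrist_force: [0.7, 0.5, -5.2]
finger_gap: 13.8
finger_force: 45.0
clock: 10.0
eef_pos: [532.1, 129.5, 213.5]
eef_rot: [3.14, 0.001, 0.099]
wrist_force: [-1.6, -0.4, -5.0]
finger_gap: 13.9
finger_force: 45.0
[532.13381525 129.52471999 213.52140858]
((531.088134765625, 130.07705688476562), (186.6366729736328, 108.77635192871094), 5.933155059814453) [[273, 130, 100, 158, 8209]]
```

View pics/w8.png

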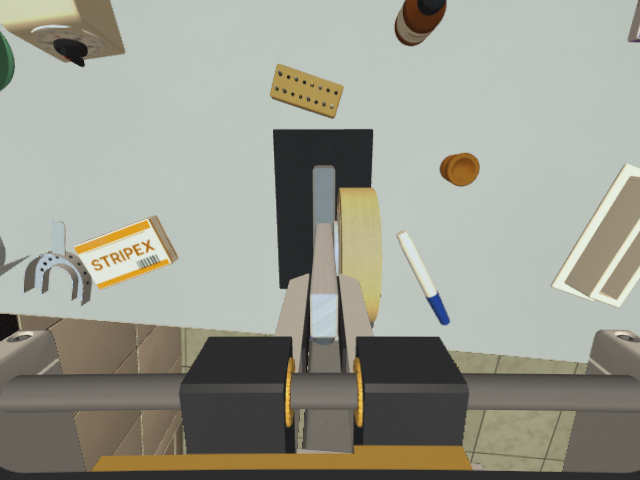

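The w8 view shows the stand over the mat's middle and aligned with it: foot end at (324,185), mat spanning x 273–373. The mat measures (531,130) with yaw 0.10, so no correction is needed. Lowering.

```bash
python3 -m crank '[[0,0,0,12,0,0,0],[0,0,0,24,0,0,0],[0,0,0,36,0,0,0],[0,0,0,44,0,0,0],[0,0,0,50,0,0,0],[0,0,0,53,0,0,0],[0,0,0,54,0,0,0],[0,0,0,54,0,0,0]]'; python3 -m crank '[[0,0,0,1,0,0,0],[0,0,0,2,0,0,0],[0,0,0,2,0,0,0]]'
```

```text
clock: 10.85
eef_pos: [532.3, 130.3, 159.9]
eef_rot: [3.141, -0.0, 0.1]
wrist_force: [-0.0, 0.3, -5.1]
finger_gap: 13.9
finger_force: 45.0
clock: 11.15
eef_pos: [532.1, 130.3, 157.7]
eef_rot: [3.141, 0.0, 0.1]
wrist_force: [-0.4, 0.5, -5.5]
finger_gap: 13.6
finger_force: 45.0
```

```bash
for i in 1 2 3; do python3 -m crank '[[0,0,0,0.7,0,0,0],[0,0,0,0.7,0,0,0]]' | grep -E "eef_pos|wrist"; done
```

```text
eef_pos: [532.1, 130.3, 157.0]
wrist_force: [-0.1, 0.2, -6.6]
eef_pos: [532.1, 130.3, 156.2]
wrist_force: [-0.2, 0.0, -6.1]
eef_pos: [532.3, 130.3, 156.0]
wrist_force: [-0.3, 0.2, -2.2]
```

```bash
python3 -m crank '[[0,0,0,0.4,0,0,0],[0,0,0,0.4,0,0,0],[0,0,0,0.4,0,0,0]]'
python3 - <<'E'
from h import *
for _ in range(2):
    a,d,c=snap("wrist")
s=manip.read_state();print(s["wrist_force"],s["moment"],s["eef_pos"],s["eef_rot"])
b,d2,c2=snap("scene");t,_,_=snap("top")
save("pics/fin.png",np.hstack([cv2.resize(b[170:300,230:400],(510,390),interpolation=2),cv2.resize(t[170:300,200:300],(290,390),interpolation=2)]))
E
```

```text
clock: 12.05
eef_pos: [532.4, 130.3, 155.9]
eef_rot: [3.141, -0.001, 0.1]
wrist_force: [-1.8, 1.0, 5.6]
finger_gap: 13.7
finger_force: 45.0
[-1.21363245  0.52800884  5.75659871] [-0.0161255   0.42534493  0.07449761] [532.41527336 130.30421856 155.91088713] [ 3.14076311e+00 -7.88095137e-04  9.97591681e-02]
```

View pics/fin.png

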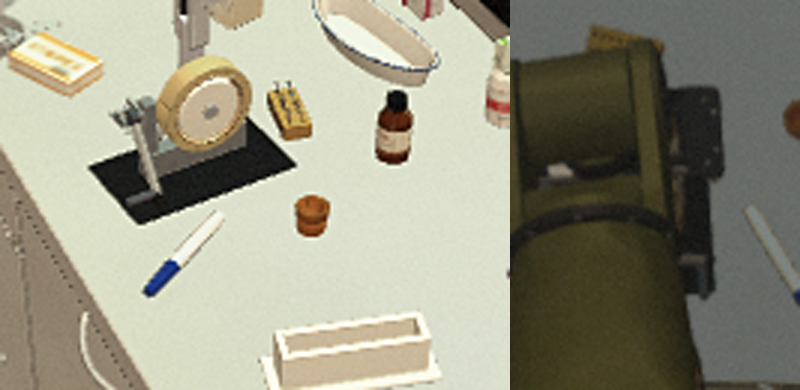

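The final view shows the stand upright on the mat at (190,150), leg down at (148,170), still held by the mast top. The marker and dish are undisturbed and the cradle is empty. Handing in.

```bash
python3 -c "
from cell import manip
print(manip.sign_off())"
```

```text
the job is handed in; nothing more can be done
None
```

I flipped the kickstand fully down in the cradle, then set the stand upright on the middle of the mat, lengthwise, and handed in at about 12 s still holding it by the mast top; during the flip the fingers jammed briefly on the toe peg, with about 78 N at the wrist (under the 120 N limit), and the other things show no sign of having moved.

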